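Load the slide carrier under the scan head

TASK

Load the slide scanner: slide its clear guard door open, push the slide carrier flat along the deck through the doorway and under the scan head until it rests fully home against the stop, rear wall still towards the door, then slide the door fully shut behind it. Ease the carrier in gently rather than ramming it, and leave the dropper bottle and the dish on the deck where they stand.

Things in the scene. Friction and masses are not known exactly. Their poses are not given: they have to be found in the camera images.
- scanner: bench slide scanner, fixed, placed and turned differently each time. Origin: on the table below the middle of its doorway; x points inwards (away from the loading side), y to the left along the door track, z up; sizes below are in this frame, in mm. Black deck 10 thick (top at z 10), x -190 to 200, y -195 to 235
- doorway (a point): middle of the doorway, on the deck (scanner x 0, y 0, z 10). The door runs in a flush groove here, no sill, no lintel: open from above. To its right a closing jamb (x -5 to 5, y -90 to -76, up to z 82), to its left a grey panel behind the opened door (x 10 to 16, y 82 to 228, up to z 76)
- lane_mouth (a point): centre of the lane where it becomes straight, on the deck (scanner x 55, y 0, z 10). Two steel rails, 14 high above the deck, guide the carrier: a flared mouth 132 wide at x 13 narrows to a straight lane 96 wide from x 55 on, centred on y 0, to a rubber stop across it with its face at x 128
- head_front (a point): middle of the lower front edge of the white scan head, which overhangs the lane (scanner x 80, y 0, z 42). Head: x 80 to 200, y -120 to 120, underside 32 above the deck, top at z 108; a camera tube 60 across stands on it at x 150, y 0, up to z 168
- home (a point): point on the deck where the carrier's origin lies when the carrier is fully home (scanner frame x 73, y 0, z 10); same axes as the scanner
- guard_door (a joint): position of the guard door in m: 0 shut (against the jamb side), grows as it slides towards the scanner's +y, 0.15 fully open. Starts shut or a little ajar. Slides stiffly and stays where it is left
- door_handle (a point): centre of the black handle block, 14 thick (scanner x) x 40 (y) x 30 high, upright on the middle of the door's top edge; 101 above the table, its top at 116. Pinch it from above or push its ends. Shut, it is at scanner y -5. The door is a clear panel in an aluminium frame, 140 wide, 10 thick, top edge at z 86
- carrier: aluminium slide carrier with three glass slides fixed in it, 350 g: tray 110 long (x) x 90 wide (y) x 20 high, with a wall 12 thick, 90 wide, 40 high along its rear (-x) end. Origin: centre of the underside; x points to the end that goes in first. Starts on the deck before the door, askew and off the lane's centre. At home its rear face is 18 mm inside the door plane, the wall outside the head
- oil_bottle: bystander: amber dropper bottle, 32 across, 70 high, on the deck's right front part; origin centre of underside
- dish: bystander: clear round dish, 72 across, 17 high, on the deck's left front part; origin centre of underside
Things that resemble listed ones, but are neither listed nor needed, are in the scene too. There is more than one size of the carrier; the one meant has the size given above.

How it is judged:
By the outcome, as a careful person would: the job done as asked, in the order asked, and still so for the second after the job is handed in, with the robot touching nothing.
It also fails if it takes over 72 s, if anything falls off the work surface, if the arm or the gripper's body presses on something with over 40 N, if the wrist force passes 120 N, or if a joint passes its speed limit or range.

ROBOT

A 7-joint arm with a two-finger parallel gripper is mounted at the origin on the work surface. World frame = base frame: x ahead of the robot, y to its left, z up, the work surface at z = 0. Lengths are in m, angles in rad, forces in N, time in s.
With the tool pointing down it reaches from about 0.4 to 0.85 m from the base axis. Payload 10.4 kg.
Tool frame: the origin (TCP) lies at the very end of the fingers, on their centre line; the grasp point (between the pads) lies 19 mm behind it (manip.grip_point_offset is the distance from the TCP to the grasp point, in m); z points along the fingers, y is the line along which they close (so a half turn about z gives the same grasp; the last joint's range is limited). The gripper opens to 85 mm and grips with 20 to 120 N. Pads are 22 mm wide; open, the fingers measure 114 mm over their backs; the gripper's body (76 mm by 85 mm) begins 54 mm behind the grasp point. The pads swing forward as they close: fully open they stand 13 mm farther back than shut.
Start: joints at [-1.305, 0.332, -0.065, 1.46, 0.022, 1.35, -0.088], TCP at [0.178, 0.599, 0.209] pointing down, gripper open.
Joint ranges: [-2.6, 2.6], [-0.5, 2.12], [-1.47, 1.34], [0.16, 2.42], [-1.27, 4.41], [0.06, 2.06], [-2.6, 2.6]. Speed limits (rad/s): [2.22, 2.22, 2.79, 2.79, 3.14, 3.14, 3.14].

INTERFACE

Orientations are given as a unit quaternion [x, y, z, w].
In Python, from workcell import manip gives the robot as it stands. The module is installed in compiled form; this text tells all that it offers.
- The arm moves only by the tool step_arm, never from a script. Its argument "moves" is a list of rows, each a list of 7 numbers: the closure, from 0 (fully open) to 1 (shut), then the shift along the world's x, y, z in mm, then the turn, a rotation vector about the world's x, y, z in rad. In form: [[grip, tx, ty, tz, ax, ay, az], ...]. A call has 1 to 10 rows; each row is the pose to reach, as a shift and turn from the pose commanded when the call began; what a row does not reach only later rows make up. A row lasts 1/10 s, in which the tool goes at most 50 mm and 8.59 degrees, less where a joint would pass 70% of its speed; a pose out of reach is approached as far as the arm can. A call with a gripper value outside its range is refused whole. The fingers move at their own pace and stop on an object; "grip_force" is the grip in N (left out, the last holds). Time passes only in rows, so rows that repeat a pose let the fingers close. It gives the time, the measured TCP pose, the force, the opening and the grip force at its end, in the units of the state.
- manip.get_obs(): the state, without advancing time (a new reading comes with each control period).
- manip.camera(name): name is "scene" or "side" or "wrist"; returns a dict with "image" (384x512x3 uint8, blue, green, red), "K" (3x3 intrinsics, pixels), "rvec" (rotation vector, rad) and "tvec" (3), from world to camera coordinates, as OpenCV has them; the wrist camera has in their place "mount" (4x4, takes a point from camera to tool coordinates, whose origin is the TCP and whose axes are the flange's). Camera axes: x right, y down, z forward; pixel columns grow to the right and rows downward; lengths in m; the calibration is good to about 2 mm. A picture is of the moment at which its call begins: read the wrist's pose just before it. There is no depth.
- manip.hand_in(): hands the job in; it is judged then, once.
The state is a dict: "clock": time; "joint_pos": joint angles; "joint_velocities": joint speeds; "tau": joint torques, N m; "position": TCP position; "ee_rot": TCP orientation; "ft_force": force on the tool from outside, world axes, zero at the start; "torque": the same for the moment, N m; "grip_width": opening from 0.0 (shut) to 1.0 (fully open); "grasp_force": force on a finger pad.
Only numpy, scipy, OpenCV 4.12 (cv2) and the standard library are available. Lean on these libraries where they do the work, as an engineer would, in place of code of your own. Each camera call takes 0.05 s, during which the arm holds its last target. There are 200 camera calls.

## Working session

There is one attempt and no reset: what is moved stays moved. The work goes in short steps, Python scripts to look and compute and a tool call to move; the robot and the scene stay as the last step left them, time stands still between calls to the robot, and variables do not carry over. Pictures are saved under pics/ and viewed, at most 10 in all, crops included, and the job is handed in when it is done.

Besides the shell and the picture viewer there is one more tool, called after ">>>" as name(argument=value, ...), one argument or row to a line, values as JSON. step_arm: Moves the arm, as the interface text tells. Its arguments: {"type":"object","properties":{"moves":{"type":"array","items":{"type":"array","items":{"type":"number"}}},"grip_force":{"type":"number"}},"required":["moves"]}

```bash
mkdir -p pics; cat > h.py <<'E'
import numpy as np, cv2
from scipy.spatial.transform import Rotation as R
from workcell import manip
def cam(n):
    o=manip.get_obs(); c=manip.camera(n)
    if 'mount' in c:
        T=np.eye(4); T[:3,:3]=R.from_quat(o['ee_rot']).as_matrix(); T[:3,3]=o['position']
        M=T@c['mount']; c['Rc']=M[:3,:3]; c['o']=M[:3,3]
    else:
        Rm=cv2.Rodrigues(np.array(c['rvec'],float))[0]; c['Rc']=Rm.T; c['o']=-Rm.T@np.array(c['tvec'],float).ravel()
    return c
def ray(c,px,z):
    px=np.atleast_2d(np.array(px,float)); d=np.c_[px,np.ones(len(px))]@np.linalg.inv(c['K']).T@c['Rc'].T
    return c['o']+d*((z-c['o'][2])/d[:,2])[:,None]
def proj(c,P):
    q=(np.atleast_2d(P)-c['o'])@c['Rc']@np.array(c['K']).T
    return q[:,:2]/q[:,2:]
E
python3 - <<'E'
from h import *
ims={n:cam(n)  for n in ("scene","side","wrist")}
import pickle; pickle.dump(ims,open('c0.pkl','wb'))
for n in ("scene","side"): cv2.imwrite(f'pics/{n}0.png',cv2.resize(ims[n]['image'],(800,600),interpolation=cv2.INTER_CUBIC)); print(n,ims[n]['o'],ims[n]['Rc'][:,2])
o=manip.get_obs();print(o['position'],o['ee_rot'],o['ft_force'],o['clock'])
E
```

```text
scene [ 0.91825958 -0.13880377  0.84085604] [-0.47335259  0.2340591  -0.84920767]
side [ 0.2571332  -0.77522578  0.89650607] [ 0.19885039  0.71160674 -0.67385041]
[0.17789505 0.598832   0.20849501] [ 1.43888249e-01  9.89593793e-01 -5.39544633e-04 -6.90486123e-05] [0.88514462 0.84255423 0.36415545] 0.15
```

View pics/scene0.png

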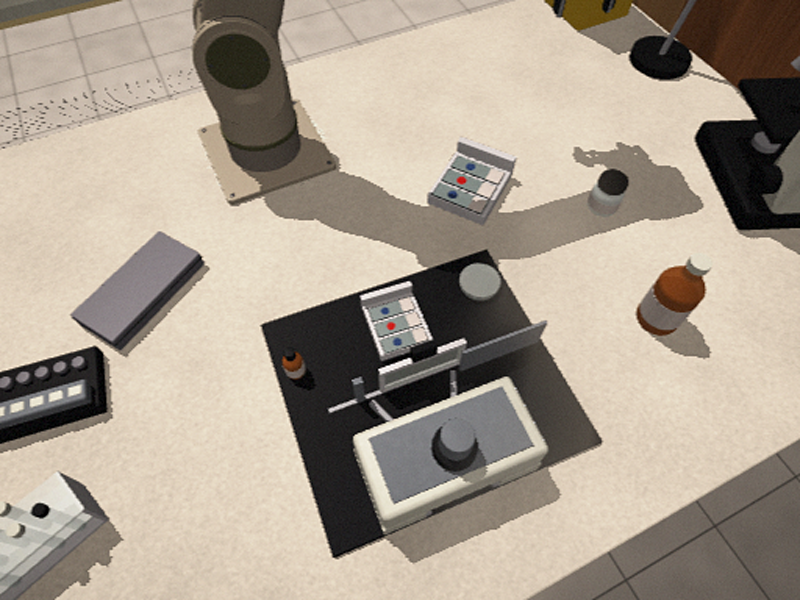

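View pics/side0.png

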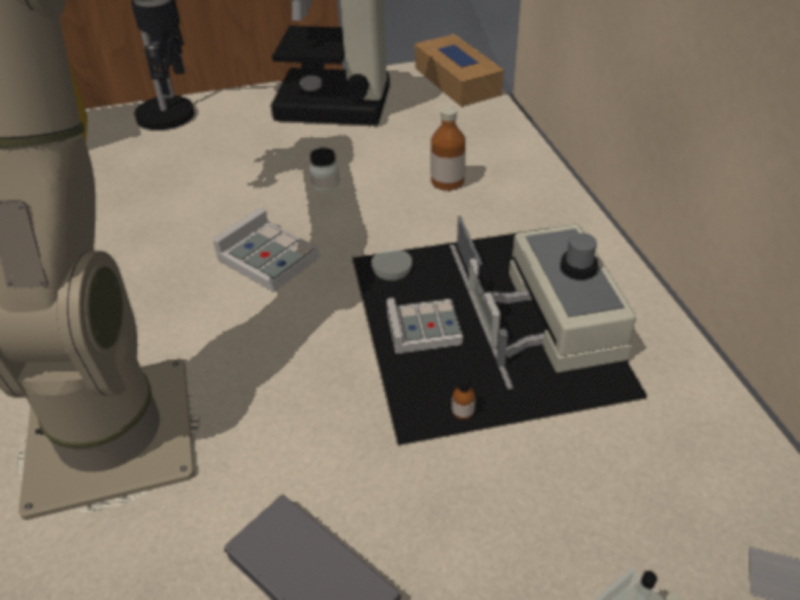

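The carrier candidates are one on the deck at scene (397,320), before the door, and one off the deck on the table at scene (472,180). The other objects look clear: the dropper bottle at (293,363), the dish at (480,280) and the handle at (424,351). The bare-table carrier looks larger, so I'm measuring both, plus the deck, and making an enlarged crop.

```bash
python3 - <<'E'
from h import *
import pickle; C=pickle.load(open('c0.pkl','rb'))
for n,s in (("scene",(290,260)),("side",(320,215))):
    c=C[n]; im=c['image']; g=im.max(2)
    m=(g<60).astype(np.uint8); m=cv2.morphologyEx(m,cv2.MORPH_CLOSE,np.ones((5,5)))
    k,l,st,ce=cv2.connectedComponentsWithStats(m)
    # component nearest seed with large area
    best=max([i for i in range(1,k) if st[i,4]>3000],key=lambda i:-np.hypot(*(ce[i]-s)))
    print(n,st[best])
    ys,xs=np.where(l==best); h=cv2.convexHull(np.c_[xs,ys].astype(np.int32))
    a=cv2.approxPolyDP(h,8,True)[:,0]; P=ray(c,a,.01)[:,:2]*1000
    for q,p in zip(a,P): print(q,p.round(1))
    print(cv2.minAreaRect((ray(c,h[:,0],.01)[:,:2]*1000).astype(np.float32)))
def crop(n,x,y,w,h): return cv2.resize(C[n]['image'][y:y+h,x:x+w],(400,300),interpolation=cv2.INTER_CUBIC)
cv2.imwrite('pics/crop.png',np.vstack([np.hstack([crop("scene",220,175,80,60),crop("scene",262,85,80,60)]),np.hstack([crop("side",235,180,80,60),crop("side",130,130,80,60)])]))
E
```

```text
scene [  168   160   175   197 12090]
[342 268] [746.8 182.2]
[254 339] [798.3 -78.5]
[213 356] [ 790.7 -171.5]
[168 208] [ 407.  -142.3]
[311 160] [435.1 280.2]
[340 221] [637.8 247.5]
((612.748291015625, 54.97486877441406), (428.25775146484375, 389.5298767089844), 86.08303833007812)
side [ 226  156  187  128 9252]
[412 254] [ 783.2 -178. ]
[255 283] [ 404.7 -149.3]
[226 165] [434.9 274.4]
[292 156] [630.9 256.4]
[401 231] [ 793.7 -104.7]
((610.49755859375, 49.34971618652344), (429.6128234863281, 386.8219299316406), 86.03108978271484)
```

View pics/crop.png

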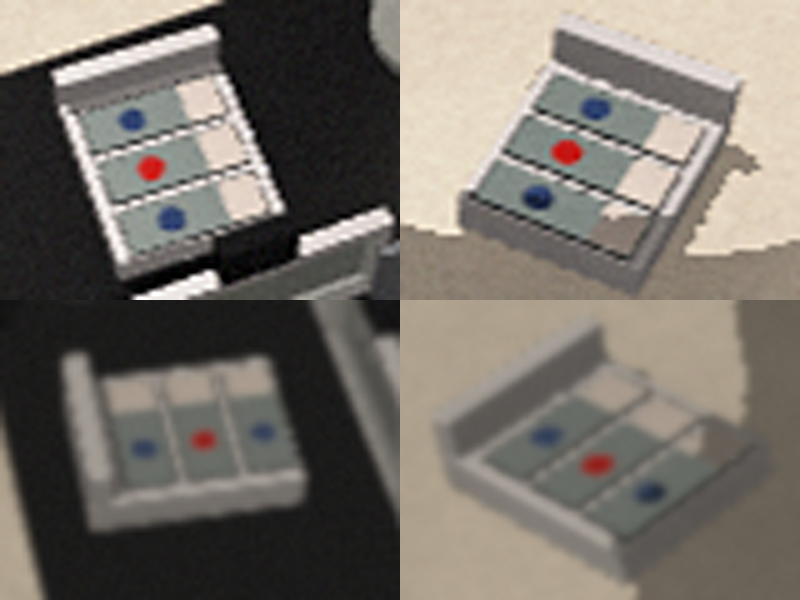

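```bash
python3 - <<'E'
from h import *
import pickle; C=pickle.load(open('c0.pkl','rb'))
def f(n,ox,oy,pts,zs):
    c=C[n]; P=np.array([ray(c,[ox+(u)/5-.4,oy+v/5-.4],z)[0]*1000 for (u,v),z in zip(pts,zs)])[:,:2]
    rl,rr,fl,fr=P; rm=(rl+rr)/2; fm=(fl+fr)/2; d=fm-rm
    print(n,P.round(1).tolist(),'W',np.hypot(*(rl-rr)).round(1),np.hypot(*(fl-fr)).round(1),'L',np.hypot(*d).round(1),'ctr',((rm+fm)/2).round(1),'yaw',np.degrees(np.arctan2(d[1],d[0])).round(1),'yawperp',[np.degrees(np.arctan2(-(a-b)[0]*-1*-1,(a-b)[1])).round(1) for a,b in((rl,rr),(fl,fr))])
# order: rear left(+y), rear right, front left, front right
f("scene",220,175,[(214,27),(53,74),(284,211),(121,270)],[.05,.05,.03,.03])
f("side",235,180,[(66,356),(93,497),(270,358),(303,482)] and [(66,56),(93,197),(270,58),(303,182)],[.05,.05,.03,.03])
f("scene",262,85,[(340,80),(160,15),(240,258),(60,195)],[.04,.04,.02,.02])
# scanner features: handle top, jamb, dish, bottle predicted
a=np.radians(-3.95); Rz=np.array([[np.cos(a),-np.sin(a)],[np.sin(a),np.cos(a)]]); o=np.array([605.2,32.6])
def W(x,y,z): return np.r_[(o+Rz@[x,y]),z]/1000
for n in("scene","side"):
    c=C[n]; im=cv2.resize(c['image'],None,fx=4,fy=4,interpolation=cv2.INTER_CUBIC)
    P=[W(-5,-90,82),W(5,-90,82),W(5,-76,82),W(-5,-76,82),W(10,82,76),W(10,228,76),W(80,-120,42),W(80,-120,108),W(80,120,108),W(-190,-195,10),W(-190,235,10),W(200,-195,10),W(200,235,10),W(13,66,24),W(55,48,24),W(13,-66,24),W(55,-48,24),W(-5,-90,10)]
    q=(proj(c,P)+.5)*4-.5
    for p in q: cv2.circle(im,tuple(int(v) for v in p.round()),2,(0,255,0),-1)
    x0,y0=((q[:9].min(0)+q[:9].max(0))/2-[400,300]).astype(int)
    x0=max(x0,0);y0=max(y0,0)
    cv2.imwrite(f'pics/ov_{n}.png',im[y0:y0+600,x0:x0+800]); print(n,x0,y0)
E
```

```text
scene [[459.3, 110.2], [449.1, 21.5], [563.8, 98.4], [557.7, 9.5]] W 89.3 89.1 L 107.2 ctr [507.5  59.9] yaw -6.3 yawperp [np.float64(-6.5), np.float64(-3.9)]
side [[457.8, 108.0], [444.5, 6.4], [565.9, 95.1], [552.8, 3.6]] W 102.5 92.4 L 108.5 ctr [505.3  53.2] yaw -4.1 yawperp [np.float64(-7.5), np.float64(-8.1)]
scene [[278.7, 435.4], [179.1, 362.3], [363.0, 316.5], [272.0, 242.7]] W 123.6 117.1 L 148.6 ctr [273.2 339.2] yaw -53.4 yawperp [np.float64(-53.7), np.float64(-50.9)]
scene 743 685
side 906 434
```

View pics/ov_scene.png

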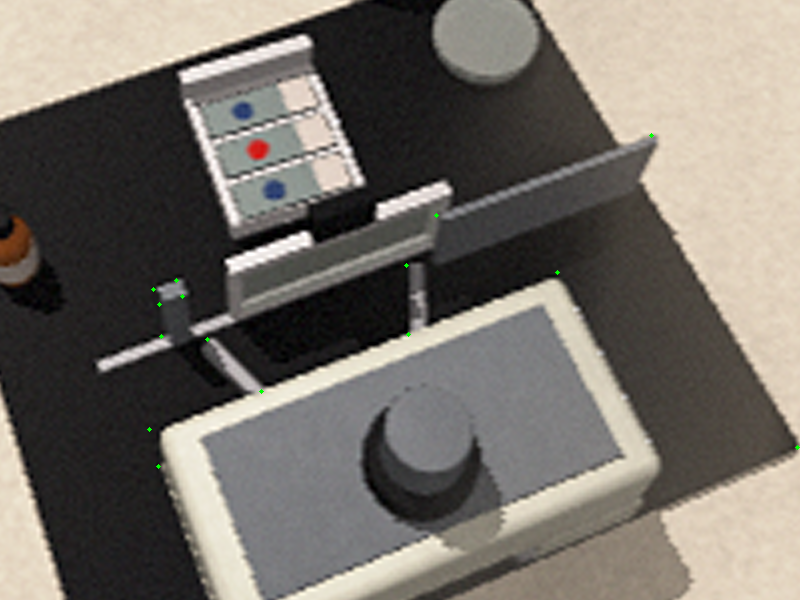

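View pics/ov_side.png

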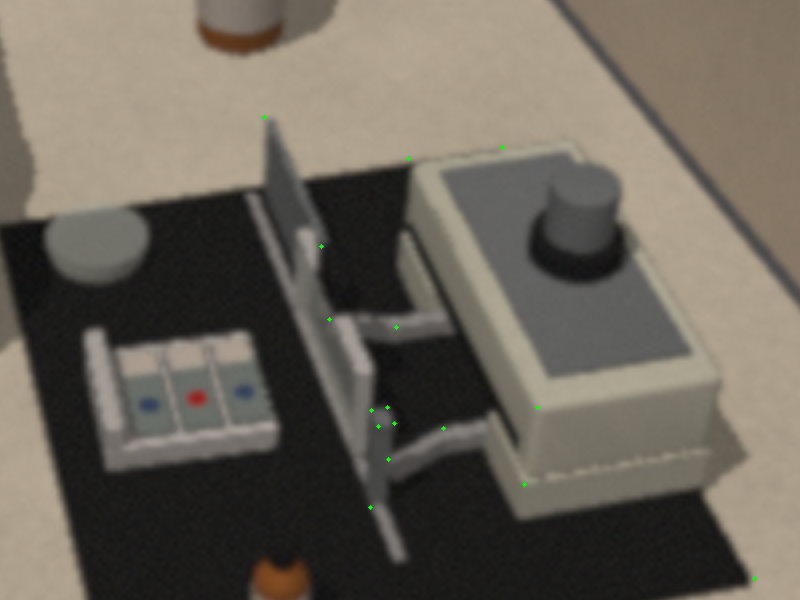

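The deck carrier measures about 107 x 89 mm, which fits the 110 x 90 asked for. The one on the table measures about 148 x 120, so it is a decoy. The overlay points land on the jamb, panel and rails within a few mm. In the scene overlay, the door rim runs from (230,265) to (450,187), with the handle between (313,240) and (376,212).

```bash
python3 - <<'E'
from h import *
import pickle; C=pickle.load(open('c0.pkl','rb'))
a=np.radians(-3.95); Rz=np.array([[np.cos(a),-np.sin(a)],[np.sin(a),np.cos(a)]]); o=np.array([605.2,32.6])
def S(n,x0,y0,u,v,z):
    p=ray(C[n],[((x0+u)+.5)/4-.5,((y0+v)+.5)/4-.5],z/1000)[0,:2]*1000
    return p.round(1).tolist(),(Rz.T@(p-o)).round(1).tolist()
for l,u,v,z in (("doorR",230,265,86),("doorL",450,187,86),("hR",313,238,86),("hL",376,212,86),("jamb",172,290,82),("dish",487,38,27),("panel",655,137,76),("bottle base",17,282,10),("railL",408,334,24),("railR",262,391,24)): print(l,S("scene",743,685,u,v,z))
for l,u,v,z in (("doorR",362,372,86),("doorL",305,232,86),("jamb",381,412,82),("dish",97,230,27),("panel",268,121,76)): print(l,S("side",906,434,u,v,z))
E
```

```text
doorR ([601.3, -11.7], [-0.8, -44.5])
doorL ([612.4, 126.9], [0.7, 94.6])
hR ([606.8, 38.8], [1.1, 6.3])
hL ([607.9, 79.7], [-0.6, 47.1])
jamb ([599.3, -47.4], [-0.4, -80.3])
dish ([500.0, 226.8], [-118.4, 186.5])
panel ([633.0, 261.0], [12.0, 229.8])
bottle base ([521.8, -124.1], [-72.4, -162.1])
railL ([663.3, 76.5], [54.9, 47.8])
railR ([657.0, -18.4], [55.2, -47.3])
doorR ([599.8, -14.8], [-2.2, -47.7])
doorL ([611.3, 119.6], [0.0, 87.3])
jamb ([600.0, -46.4], [0.3, -79.1])
dish ([497.1, 230.9], [-121.5, 190.3])
panel ([631.9, 254.4], [11.4, 223.2])
```

>>> step_arm(
  moves=[
    [1, 47, -30, 0, 0, 0, 0.03],
    [1, 80, -70, 0, 0, 0, 0.06],
    [1, 110, -110, 0, 0, 0, 0.09],
    [1, 140, -150, 0, 0, 0, 0.12],
    [1, 170, -190, 0, 0, 0, 0.15],
    [1, 200, -230, 0, 0, 0, 0.18],
    [1, 230, -270, 0, 0, 0, 0.219],
    [1, 260, -310, 0, 0, 0, 0.219],
    [1, 290, -350, 0, 0, 0, 0.219],
    [1, 310, -385, 0, 0, 0, 0.219],
  ],
)

```text
clock: 1.15
position: [0.4891, 0.2122, 0.2091]
ee_rot: [0.035, 0.999, 0.0, 0.0]
ft_force: [1.2, 0.7, -0.1]
grip_width: 0.001
grasp_force: 0.0
```

>>> step_arm(
  moves=[
    [1, 20, -40, 0, 0, 0, 0],
    [1, 40, -80, 0, 0, 0, 0],
    [1, 60, -120, 0, 0, 0, 0],
    [1, 80, -160, 0, 0, 0, 0],
    [1, 100, -195, 0, 0, 0, 0],
    [1, 115, -215, 0, 0, 0, 0],
    [1, 115, -215, 0, 0, 0, 0],
    [1, 115, -215, 0, 0, 0, 0],
  ],
)

```text
clock: 1.95
position: [0.6028, -0.0011, 0.2086]
ee_rot: [0.035, 0.999, -0.0, -0.0]
ft_force: [-0.4, -0.3, -0.1]
grip_width: -0.005
grasp_force: 0.0
```

```bash
python3 - <<'E'
from h import *
o=manip.get_obs(); print(o['position'],R.from_quat(o['ee_rot']).as_matrix()[:,1],o['clock'],o['ft_force'])
c=cam("wrist"); import pickle; pickle.dump(c,open('w1.pkl','wb'))
im=cv2.resize(c['image'],(800,600),interpolation=cv2.INTER_CUBIC)
a=np.radians(-3.95); Rz=np.array([[np.cos(a),-np.sin(a)],[np.sin(a),np.cos(a)]]); og=np.array([605.5,33.5])
W=lambda x,y,z: np.r_[(og+Rz@[x,y]),z]/1000
P=[W(-5,-90,82),W(5,-90,82),W(5,-76,82),W(-5,-76,82),W(-190,-195,10),W(13,66,24),W(55,48,24),W(13,-66,24),W(55,-48,24),W(-7,5,116),W(-7,45,116)]
for p in (proj(c,P)+.5)*800/512-.5: 
  if abs(p).max()<2000: cv2.circle(im,tuple(int(v) for v in p.round()),3,(0,255,0),-1)
cv2.imwrite('pics/w1.png',im)
E
```

```text
[ 0.60281997 -0.00105352  0.20864737] [ 7.06380353e-02  9.97502011e-01 -7.39174571e-05] 1.95 [-0.40635703 -0.25382957 -0.14382638]
```

View pics/w1.png

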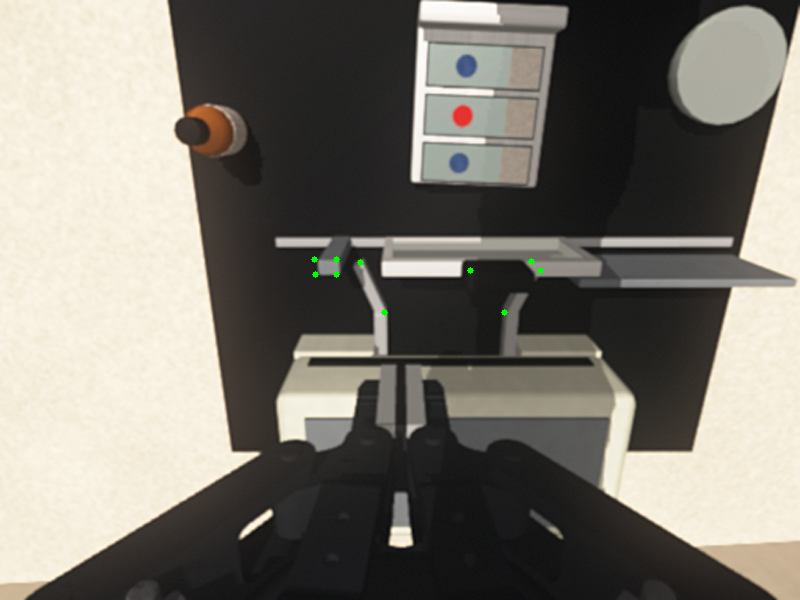

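The wrist view confirms the scanner pose: the jamb at (328,267), the handle between (462,265) and (535,265), and the carrier front edge between (412,184) and (537,187). Next I refine the carrier pose and go down beside the handle.

```bash
python3 - <<'E'
from h import *
import pickle; c=pickle.load(open('w1.pkl','rb')); print(c['o'])
a=np.radians(-3.95); Rz=np.array([[np.cos(a),-np.sin(a)],[np.sin(a),np.cos(a)]]); og=np.array([605.5,33.5])
for l,u,v,z in (("wall rearR",420,2,50),("wall rearL",568,8,50),("fR",413,182,30),("fL",536,186,30),("hR",462,265,116),("hL",532,265,116),("jambR",318,267,82),("jambL",338,267,82),("dR",382,268,86),("dL",601,268,86),("railR",376,354,24),("railL",502,354,24),("bot",190,130,80)):
    p=ray(c,[(u+.5)*.64-.5,(v+.5)*.64-.5],z/1000)[0,:2]*1000; print(l,p.round(1),(Rz.T@(p-og)).round(1))
E
```

```text
[0.52026161 0.00524664 0.37306886]
wall rearR [449.   21.9] [-155.4  -22.4]
wall rearL [458.5 110.6] [-151.9   66.8]
fR [556.4  11.4] [-47.5 -25.4]
fL [565.5  99.2] [-44.4  62.8]
hR [595.4  34.7] [-10.2   0.5]
hL [598.2  74.4] [-10.1  40.3]
jambR [600. -54.] [  0.6 -87.6]
jambL [601.  -41.1] [  0.6 -74.7]
dR [602.5 -12.6] [  0.2 -46.2]
dL [612.4 126.2] [ 0.5 93. ]
railR [693.4 -27.6] [ 91.9 -55. ]
railL [700.8  75.9] [92.1 48.9]
bot [ 511.7 -118.9] [ -83.1 -158.5]
```

>>> step_arm(
  moves=[
    [1, 0, 0, -40, 0, 0, 0],
    [1, 0, 0, -80, 0, 0, 0],
    [1, 0, 0, -112, 0, 0, 0],
    [1, 1, 10, -112, 0, 0, 0],
    [1, 1.5, 20, -112, 0, 0, 0],
    [1, 2, 25, -112, 0, 0, 0],
    [1, 2.4, 30, -112, 0, 0, 0],
  ],
)

```text
clock: 2.7
position: [0.6066, 0.0306, 0.0992]
ee_rot: [0.034, 0.999, 0.001, 0.001]
ft_force: [0.8, -0.7, -0.1]
grip_width: 0.002
grasp_force: 0.0
```

>>> step_arm(
  moves=[
    [1, 0.5, 8, 0, 0, 0, 0],
    [1, 1, 16, 0, 0, 0, 0],
    [1, 1.5, 24, 0, 0, 0, 0],
    [1, 2, 32, 0, 0, 0, 0],
    [1, 3, 40, 0, 0, 0, 0],
    [1, 3.4, 48, 0, 0, 0, 0],
    [1, 4, 56, 0, 0, 0, 0],
    [1, 4.5, 64, 0, 0, 0, 0],
  ],
)

```text
clock: 3.5
position: [0.6099, 0.0938, 0.0971]
ee_rot: [0.035, 0.999, 0.0, -0.0]
ft_force: [-0.1, -0.2, 0.5]
grip_width: 0.003
grasp_force: 0.0
```

```bash
cat >> h.py <<'E'
A=np.radians(-3.95); RZ=np.array([[np.cos(A),-np.sin(A)],[np.sin(A),np.cos(A)]]); OG=np.array([605.5,33.5])
def Wp(x,y,z): return np.r_[(OG+RZ@[x,y]),z]/1000
def line(c,x,z,ys):
    g=c['image'].max(2); q=proj(c,[Wp(x,y,z) for y in ys]).round().astype(int)
    return [int(g[v,u]) for u,v in q]
E
python3 - <<'E'
from h import *
import pickle
ys=range(-80,240,8); print(list(ys))
print(line(pickle.load(open('c0.pkl','rb'))['scene'],0,86,ys))
c=cam('scene'); print(line(c,0,86,ys)); print(line(c,0,110,ys)); c=cam('side'); print(line(c,0,86,ys));print(line(pickle.load(open('c0.pkl','rb'))['side'],0,86,ys))
o=manip.get_obs(); print(o['ft_force'],o['position'])
E
```

```text
[-80, -72, -64, -56, -48, -40, -32, -24, -16, -8, 0, 8, 16, 24, 32, 40, 48, 56, 64, 72, 80, 88, 96, 104, 112, 120, 128, 136, 144, 152, 160, 168, 176, 184, 192, 200, 208, 216, 224, 232]
[140, 24, 31, 30, 58, 236, 233, 236, 234, 234, 233, 3, 8, 11, 17, 4, 205, 225, 227, 222, 221, 222, 34, 35, 44, 39, 48, 48, 47, 54, 51, 61, 67, 66, 72, 82, 226, 230, 226, 227]
[144, 24, 38, 35, 65, 242, 243, 242, 241, 238, 240, 0, 9, 8, 14, 14, 220, 232, 233, 125, 129, 132, 22, 30, 31, 36, 42, 44, 45, 52, 60, 60, 69, 68, 74, 87, 230, 234, 234, 231]
[35, 34, 38, 35, 35, 12, 8, 4, 11, 14, 14, 33, 32, 28, 30, 28, 8, 27, 85, 81, 23, 29, 26, 34, 39, 36, 44, 48, 48, 62, 68, 68, 73, 76, 224, 232, 234, 235, 232, 232]
[61, 35, 78, 113, 157, 164, 157, 156, 162, 164, 153, 52, 25, 24, 26, 26, 61, 70, 116, 101, 98, 91, 54, 56, 51, 52, 57, 66, 66, 71, 69, 74, 74, 99, 149, 171, 175, 178, 177, 178]
[61, 35, 77, 112, 154, 161, 156, 155, 159, 162, 151, 52, 26, 21, 20, 25, 61, 69, 120, 153, 158, 148, 73, 66, 67, 66, 68, 67, 68, 68, 69, 72, 73, 97, 147, 169, 172, 174, 174, 177]
[0.30859554 0.4742474  0.42646718] [0.60981178 0.09489005 0.09701086]
```

```bash
python3 - <<'E'
from h import *
a=cam('scene')['image'][180:290,190:340]; b=cam('wrist')['image']; d=cam('side')['image'][100:220,230:380]
cv2.imwrite('pics/d2.png',np.vstack([np.hstack([cv2.resize(a,(400,300)),cv2.resize(d,(400,300))]),np.hstack([cv2.resize(b,(400,300)),cv2.resize(b[120:270,150:350],(400,300))])]))
E
```

```text
(no output)
```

View pics/d2.png

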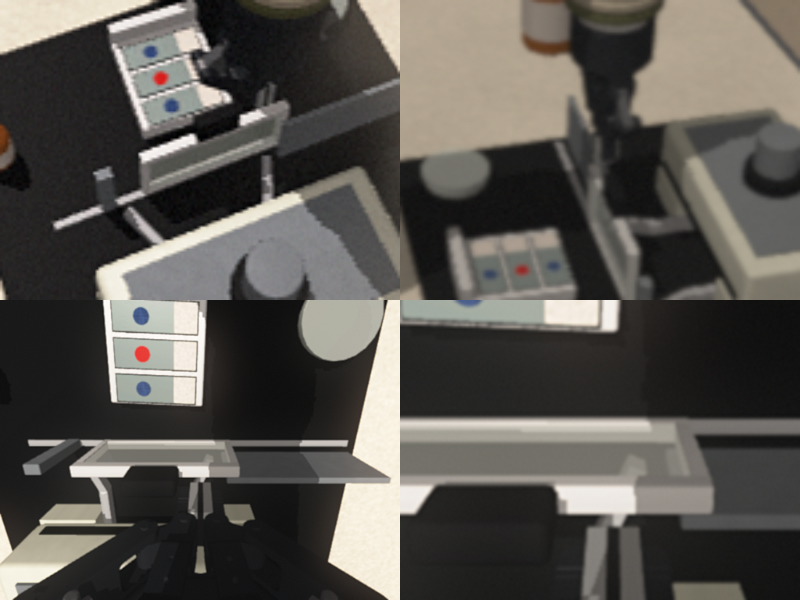

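The door has not moved: its rim is at the same pixels, while the finger now stands left of the handle. I'll go back towards it in small steps and watch the force.

>>> step_arm(
  moves=[
    [1, 0, -4, 0, 0, 0, 0],
    [1, 0, -8, 0, 0, 0, 0],
  ],
)

```text
clock: 3.95
position: [0.6099, 0.0843, 0.0972]
ee_rot: [0.035, 0.999, -0.0, 0.0]
ft_force: [-0.1, 0.1, -0.5]
grip_width: 0.006
grasp_force: 0.0
```

>>> step_arm(
  moves=[
    [1, 0, -4, 0, 0, 0, 0],
    [1, 0, -8, 0, 0, 0, 0],
  ],
)

```text
clock: 4.15
position: [0.6099, 0.0763, 0.0972]
ee_rot: [0.035, 0.999, -0.0, 0.0]
ft_force: [-0.1, -0.3, 0.2]
grip_width: -0.002
grasp_force: 0.0
```

>>> step_arm(
  moves=[
    [1, 0, -4, 0, 0, 0, 0],
    [1, 0, -8, 0, 0, 0, 0],
  ],
)

```text
clock: 4.35
position: [0.6099, 0.0687, 0.0972]
ee_rot: [0.035, 0.999, 0.0, 0.0]
ft_force: [-0.4, -0.6, 0.2]
grip_width: -0.0
grasp_force: 0.0
```

```bash
python3 - <<'E'
from h import *
ys=range(-80,240,8)
o=manip.get_obs(); print(o['ft_force'],o['position'],RZ.T@(np.array(o['position'])[:2]*1000-OG))
c=cam('scene'); print(list(zip(ys,line(c,0,86,ys)))[:25]); t=o['position']
print('tcp scene px',proj(c,t),'side',proj(cam('side'),t))
w=cam('wrist'); print('wrist',proj(w,t), proj(w,Wp(0,3,116)),proj(w,Wp(0,43,116)))
im=w['image']; cv2.imwrite('pics/x.png',im)
E
```

```text
[-0.42857548 -0.57305621  0.16360799] [0.6099107  0.06868748 0.09717812] [ 1.97630207 35.40773239]
[(-80, 146), (-72, 22), (-64, 35), (-56, 35), (-48, 62), (-40, 243), (-32, 241), (-24, 240), (-16, 242), (-8, 239), (0, 239), (8, 4), (16, 8), (24, 13), (32, 11), (40, 5), (48, 220), (56, 143), (64, 133), (72, 129), (80, 134), (88, 134), (96, 22), (104, 32), (112, 31)]
tcp scene px [[275.90298231 224.29259389]] side [[308.82046242 175.20985881]]
wrist [[256.50240728 226.83849544]] [[197.1288245  239.37487237]] [[270.42041658 239.22607682]]
```

```bash
python3 - <<'E'
from h import *
t=manip.get_obs()['position']; out=[]
for n in('scene','side','wrist'):
    c=cam(n); q=proj(c,t)[0]; x,y=int(q[0])-50,int(q[1])-37
    p=cv2.resize(c['image'][y:y+75,x:x+100],(400,300),interpolation=cv2.INTER_CUBIC); cv2.circle(p,(int((q[0]-x+.5)*4),int((q[1]-y+.5)*4)),3,(0,255,0),-1); out.append(p)
out.append(np.clip(out[0].astype(int)*3,0,255).astype(np.uint8))
cv2.imwrite('pics/d3.png',np.vstack([np.hstack(out[:2]),np.hstack(out[2:])]))
E
```

```text
(no output)
```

View pics/d3.png

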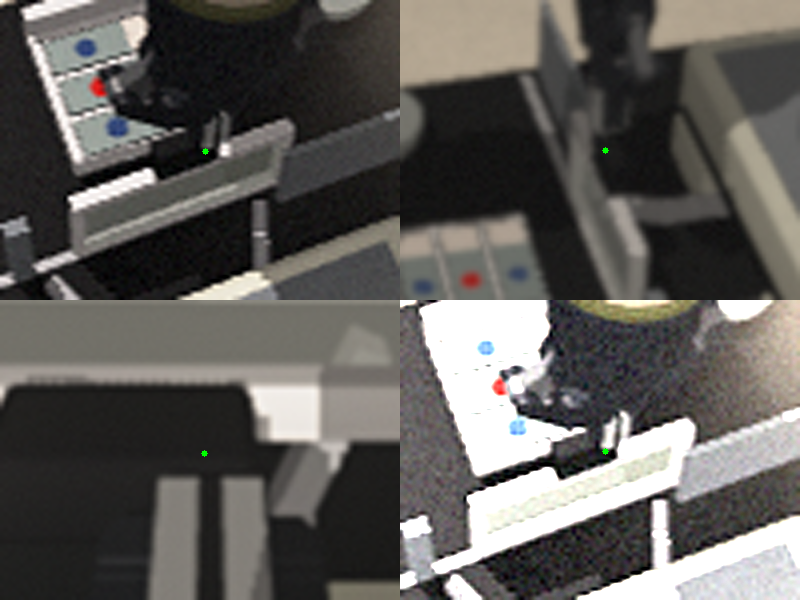

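```bash
python3 - <<'E'
from h import *
def rr(c,px):
    d=np.r_[px,1]@np.linalg.inv(c['K']).T@c['Rc'].T; return c['o'],d/np.linalg.norm(d)
def tri(L):
    M=sum(np.eye(3)-np.outer(d,d) for o,d in L); b=sum((np.eye(3)-np.outer(d,d))@o for o,d in L); p=np.linalg.solve(M,b)
    return p.round(4),[np.linalg.norm(np.cross(p-o,d)).round(4) for o,d in L]
s,i,w=cam('scene'),cam('side'),cam('wrist')
print(manip.get_obs()['position'])
print(tri([rr(s,[279,225]),rr(w,[258.6,233.5])]));print(tri([rr(s,[279,225]),rr(i,[311.7,170.5])]))
# handle corners: scene vs wrist: scene handle top-left/right far edge ; height check
for z in(.086,.1,.116,.13): print(z,proj(s,Wp(0,43,z*1000)).round(1),proj(w,Wp(0,43,z*1000)).round(1),proj(w,Wp(0,3,z*1000)).round(1))
E
```

```text
[0.60985953 0.06939011 0.09710967]
(array([0.6146, 0.0724, 0.0981]), [np.float64(0.0016), np.float64(0.0016)])
(array([0.6186, 0.0716, 0.1079]), [np.float64(0.0005), np.float64(0.0005)])
0.086 [[278.3 224.6]] [[266.4 216.4]] [[203.9 216.4]]
0.1 [[278.6 221.9]] [[267.2 226.3]] [[200.  226.3]]
0.116 [[279.1 218.8]] [[268.2 239.5]] [[194.9 239.6]]
0.13 [[279.4 215.9]] [[269.2 253.3]] [[189.5 253.4]]
```

>>> step_arm(
  moves=[
    [1, 0, -5, 0, 0, 0, 0],
  ],
)

```text
clock: 4.9
position: [0.6098, 0.065, 0.0971]
ee_rot: [0.034, 0.999, 0.0, -0.0]
ft_force: [-0.3, -0.3, 0.3]
grip_width: 0.003
grasp_force: 0.0
```

>>> step_arm(
  moves=[
    [1, 0, -5, 0, 0, 0, 0],
  ],
)

```text
clock: 5.0
position: [0.6099, 0.0588, 0.0971]
ee_rot: [0.035, 0.999, -0.0, -0.0]
ft_force: [0.8, -0.7, -0.6]
grip_width: -0.002
grasp_force: 0.0
```

>>> step_arm(
  moves=[
    [1, 0, 0, -3, 0, 0, 0],
    [1, 0, 0, -6, 0, 0, 0],
  ],
)

```text
clock: 5.2
position: [0.6105, 0.0589, 0.0936]
ee_rot: [0.035, 0.999, 0.001, 0.001]
ft_force: [-17.2, 0.3, 44.3]
grip_width: -0.0
grasp_force: 21.8
```

```bash
python3 - <<'E'
from h import *
import pickle
o=manip.get_obs(); t=np.array(o['position']); print(o['ft_force'],t,RZ.T@(t[:2]*1000-OG),o['clock'])
C=pickle.load(open('c0.pkl','rb')); 
for n in('scene','side'):
    c=cam(n); d=np.abs(c['image'].astype(int)-C[n]['image']).max(2)>40
    q=proj(c,t)[0]; x,y=[int(round(v)) for v in q]; print(n,q.round(1))
    for v in range(y-14,y+10): print(v,''.join('#' if k else '.' for k in d[v,x-25:x+26]))
E
```

```text
[-17.23173168   0.30451081  44.31183054] [0.61052739 0.05891249 0.09360631] [ 3.26488075 25.69843706] 5.2
scene [272.2 226.9]
213 ###.#########################......................
214 .############################......................
215 ##############################.....................
216 .#############################...................#.
217 ..############################................####.
218 ..#########################..##............########
219 .....####################.....##.........##########
220 .........#############....##..#.......###########..
221 ............#######.......##.##....###########.....
222 .........................###.###.##########........
223 .........................###.##..#######...........
224 .........................###.##.######............#
225 .........................###....###...............#
226 .........................##........................
227 ...................................................
228 ...................................................
229 ...............##..................................
230 .................#
[... 1032 characters left out ...]
............................
177 ............#......................................
178 ............##.....................................
179 ............##..................................#..
180 .............##....................................
181 ...................................................
182 ...................................................
183 ...................................................
184 ...................................................
185 ...................................................
186 ...................................................
187 .............................................######
188 .......................................##########.#
```

Pressing down 3.5 mm gave contact (44 N), so the fingertips were riding on or just above the handle top. I'll lift off, then go down to the right of the handle in small steps, watching the force.

>>> step_arm(
  moves=[
    [1, 0, 0, 10, 0, 0, 0],
    [1, 0, 0, 26, 0, 0, 0],
    [1, -2, -28, 26, 0, 0, 0],
    [1, -4, -62, 26, 0, 0, 0],
    [1, -4, -62, 10, 0, 0, 0],
    [1, -4, -62, 6, 0, 0, 0],
    [1, -4, -62, 4, 0, 0, 0],
    [1, -4, -62, 4, 0, 0, 0],
  ],
)

```text
clock: 6.1
position: [0.6059, -0.0017, 0.095]
ee_rot: [0.034, 0.999, 0.0, -0.0]
ft_force: [-0.5, -0.1, -0.3]
grip_width: 0.002
grasp_force: 0.0
```

>>> step_arm(
  moves=[
    [1, 0, 0, -2, 0, 0, 0],
    [1, 0, 0, -4, 0, 0, 0],
  ],
)

```text
clock: 6.3
position: [0.6062, -0.0023, 0.0914]
ee_rot: [0.034, 0.999, 0.0, 0.0]
ft_force: [0.0, 0.3, 0.1]
grip_width: 0.002
grasp_force: 0.0
```

```bash
python3 - <<'E'
from h import *
import pickle
o=manip.get_obs(); t=np.array(o['position']); print(o['ft_force'],t,RZ.T@(t[:2]*1000-OG),o['clock'])
C=pickle.load(open('c0.pkl','rb')); 
c=cam('scene'); ys=range(-80,110,6); print(list(zip(ys,line(c,0,86,ys),line(C['scene'],0,86,ys))))
out=[]
for n in('scene','side'):
    c=cam(n); q=proj(c,t)[0]; x,y=int(q[0])-50,int(q[1])-75
    p=cv2.resize(c['image'][y:y+100,x:x+100],(400,400),interpolation=cv2.INTER_CUBIC); cv2.circle(p,(int((q[0]-x+.5)*4),int((q[1]-y+.5)*4)),2,(0,255,0),-1); out.append(np.clip(p.astype(int)*2,0,255).astype(np.uint8))
cv2.imwrite('pics/d4.png',np.hstack(out))
E
```

```text
[0.00956921 0.31746776 0.07649432] [ 0.60619066 -0.00229936  0.09140887] [  3.15509184 -35.66673955] 6.3
[(-80, 145, 140), (-74, 87, 85), (-68, 34, 32), (-62, 33, 29), (-56, 34, 30), (-50, 28, 26), (-44, 251, 240), (-38, 205, 238), (-32, 213, 233), (-26, 236, 233), (-20, 237, 236), (-14, 239, 236), (-8, 238, 234), (-2, 237, 233), (4, 189, 154), (10, 10, 4), (16, 12, 8), (22, 7, 7), (28, 13, 17), (34, 3, 12), (40, 11, 4), (46, 7, 84), (52, 128, 230), (58, 132, 230), (64, 132, 227), (70, 129, 222), (76, 129, 222), (82, 128, 221), (88, 131, 222), (94, 87, 44), (100, 30, 34), (106, 30, 35)]
```

>>> step_arm(
  moves=[
    [1, 0, 0, -1.5, 0, 0, 0],
    [1, 0, 0, -3, 0, 0, 0],
  ],
)

```text
clock: 6.65
position: [0.606, -0.0029, 0.0882]
ee_rot: [0.035, 0.999, 0.0, 0.0]
ft_force: [-0.3, 1.0, 0.2]
grip_width: 0.0
grasp_force: 0.0
```

>>> step_arm(
  moves=[
    [1, 0, 0, -1.5, 0, 0, 0],
    [1, 0, 0, -3, 0, 0, 0],
  ],
)

```text
clock: 6.85
position: [0.6059, -0.0029, 0.085]
ee_rot: [0.035, 0.999, 0.0, -0.0]
ft_force: [-0.1, -0.1, -0.8]
grip_width: 0.001
grasp_force: 0.0
```

>>> step_arm(
  moves=[
    [1, 0, 0, -2, 0, 0, 0],
    [1, 0, 0, -4, 0, 0, 0],
    [1, 0, 0, -6, 0, 0, 0],
    [1, -2, 0, -7, 0, 0, 0],
  ],
)

```text
clock: 7.25
position: [0.6038, -0.0028, 0.0778]
ee_rot: [0.035, 0.999, -0.0, -0.0]
ft_force: [-1.0, 0.3, 0.4]
grip_width: -0.001
grasp_force: 0.0
```

>>> step_arm(
  moves=[
    [1, 0, 8, 0, 0, 0, 0],
    [1, 0.5, 14, 0, 0, 0, 0],
    [1, 1, 20, 0, 0, 0, 0],
    [1, 1.5, 25, 0, 0, 0, 0],
    [1, 2, 30, 0, 0, 0, 0],
  ],
)

```text
clock: 7.75
position: [0.6059, 0.0274, 0.0782]
ee_rot: [0.035, 0.999, -0.0, -0.0]
ft_force: [-1.0, -1.0, 0.5]
grip_width: -0.001
grasp_force: 0.8
```

>>> step_arm(
  moves=[
    [1, 0.5, 5, 0, 0, 0, 0],
    [1, 1, 10, 0, 0, 0, 0],
    [1, 1, 14, 0, 0, 0, 0],
  ],
)

```text
clock: 8.05
position: [0.607, 0.0415, 0.0781]
ee_rot: [0.035, 0.999, -0.0, 0.0]
ft_force: [-0.2, -1.8, 0.6]
grip_width: -0.002
grasp_force: 0.8
```

```bash
python3 - <<'E'
from h import *
ys=range(-80,130,6); c=cam('scene'); print(list(zip(ys,line(c,0,86,ys))))
E
```

```text
[(-80, 152), (-74, 87), (-68, 32), (-62, 37), (-56, 30), (-50, 32), (-44, 36), (-38, 33), (-32, 21), (-26, 247), (-20, 240), (-14, 239), (-8, 238), (-2, 245), (4, 101), (10, 91), (16, 74), (22, 130), (28, 8), (34, 8), (40, 17), (46, 13), (52, 21), (58, 10), (64, 29), (70, 132), (76, 130), (82, 135), (88, 132), (94, 133), (100, 130), (106, 132), (112, 44), (118, 30), (124, 37)]
```

The door is now moving with the finger, and its right rim is at about y -28. The tips sit about 20 mm higher than the reported TCP. I'll keep pushing to fully open.

>>> step_arm(
  moves=[
    [1, 1, 10, 0, 0, 0, 0],
    [1, 1.5, 20, 0, 0, 0, 0],
    [1, 2, 30, 0, 0, 0, 0],
    [1, 3, 40, 0, 0, 0, 0],
    [1, 3.5, 50, 0, 0, 0, 0],
    [1, 4, 60, 0, 0, 0, 0],
    [1, 5, 70, 0, 0, 0, 0],
    [1, 5.5, 80, 0, 0, 0, 0],
    [1, 6, 88, 0, 0, 0, 0],
    [1, 6.5, 94, 0, 0, 0, 0],
  ],
)

```text
clock: 9.1
position: [0.6135, 0.1361, 0.0782]
ee_rot: [0.035, 0.999, 0.0, 0.0]
ft_force: [0.3, -1.8, 0.7]
grip_width: 0.0
grasp_force: 0.8
```

>>> step_arm(
  moves=[
    [1, 0.2, 3, 0, 0, 0, 0],
    [1, 0.4, 6, 0, 0, 0, 0],
  ],
)

```text
clock: 9.3
position: [0.6138, 0.1411, 0.0781]
ee_rot: [0.035, 0.999, -0.0, -0.0]
ft_force: [0.2, -2.1, 0.3]
grip_width: 0.0
grasp_force: 0.8
```

>>> step_arm(
  moves=[
    [1, 0.2, 3, 0, 0, 0, 0],
    [1, 0.4, 5, 0, 0, 0, 0],
  ],
)

```text
clock: 9.5
position: [0.6141, 0.1462, 0.0782]
ee_rot: [0.035, 0.999, 0.0, -0.0]
ft_force: [-0.6, -1.8, 1.3]
grip_width: 0.002
grasp_force: 0.9
```

```bash
python3 - <<'E'
from h import *
ys=range(50,240,5); c=cam('scene'); print(list(zip(ys,line(c,0,86,ys)))); o=manip.get_obs(); print(o['ft_force'],RZ.T@(np.array(o['position'])[:2]*1000-OG))
E
```

```text
[(50, 30), (55, 33), (60, 36), (65, 34), (70, 23), (75, 147), (80, 234), (85, 233), (90, 234), (95, 236), (100, 234), (105, 136), (110, 109), (115, 85), (120, 67), (125, 79), (130, 89), (135, 38), (140, 43), (145, 44), (150, 44), (155, 50), (160, 51), (165, 53), (170, 57), (175, 134), (180, 135), (185, 138), (190, 143), (195, 134), (200, 220), (205, 219), (210, 220), (215, 225), (220, 233), (225, 233), (230, 233), (235, 231)]
[-0.91540117 -1.06324702  0.37353332] [  0.84911394 112.98208562]
```

>>> step_arm(
  moves=[
    [1, 0.2, 2, 0, 0, 0, 0],
    [1, 0.2, 3, 0, 0, 0, 0],
  ],
)

```text
clock: 9.75
position: [0.6141, 0.1464, 0.0781]
ee_rot: [0.036, 0.999, -0.001, -0.001]
ft_force: [-2.7, -10.0, 4.0]
grip_width: -0.003
grasp_force: 5.5
```

>>> step_arm(
  moves=[
    [1, 0, 1.5, 0, 0, 0, 0],
    [1, 0, 2, 0, 0, 0, 0],
  ],
)

```text
clock: 9.95
position: [0.6141, 0.1465, 0.0781]
ee_rot: [0.037, 0.999, -0.002, -0.001]
ft_force: [-4.4, -14.3, 5.3]
grip_width: 0.003
grasp_force: 7.5
```

>>> step_arm(
  moves=[
    [1, 0, -8, 0, 0, 0, 0],
    [1, 0, -12, 40, 0, 0, 0],
    [1, -30, -16, 60, 0, 0, 0],
    [1, -70, -20, 60, 0, 0, 0],
    [1, -106, -21, 60, 0, 0, 0],
    [1, -106, -21, 30, 0, 0, 0],
    [1, -106, -21, 0, 0, 0, 0],
    [1, -106, -21, -30, 0, 0, 0],
    [1, -106, -21, -50, 0, 0, 0],
    [1, -106, -21, -55, 0, 0, 0],
  ],
)

```text
clock: 10.95
position: [0.5068, 0.1301, 0.0211]
ee_rot: [0.035, 0.999, -0.0, -0.002]
ft_force: [0.7, -0.1, -0.1]
grip_width: -0.001
grasp_force: 0.0
```

>>> step_arm(
  moves=[
    [1, 0, 0, -5, 0, 0, 0],
    [1, 0, 0, -10, 0, 0, 0],
    [1, 0, 0, -12, 0, 0, 0],
  ],
)

```text
clock: 11.25
position: [0.5088, 0.1304, 0.0115]
ee_rot: [0.035, 0.999, 0.0, 0.0]
ft_force: [0.4, -0.0, 0.2]
grip_width: 0.004
grasp_force: 0.0
```

>>> step_arm(
  moves=[
    [1, 0, 0, -3, 0, 0, 0],
    [1, 0, 0, -6, 0, 0, 0],
  ],
)

```text
clock: 11.45
position: [0.5087, 0.1303, 0.0054]
ee_rot: [0.035, 0.999, 0.0, 0.0]
ft_force: [0.4, -0.6, 0.8]
grip_width: -0.003
grasp_force: 0.0
```

>>> step_arm(
  moves=[
    [1, 0, 0, -2, 0, 0, 0],
    [1, 0, 0, -4, 0, 0, 0],
    [1, -0.5, -6, -4, 0, 0, 0],
    [1, -1, -10, -4, 0, 0, 0],
    [1, -1, -13, -4, 0, 0, 0],
  ],
)

```text
clock: 11.95
position: [0.5074, 0.1165, 0.0013]
ee_rot: [0.035, 0.999, 0.0, 0.0]
ft_force: [-0.5, 1.7, 3.0]
grip_width: -0.001
grasp_force: 1.3
```

>>> step_arm(
  moves=[
    [1, -0.2, -3, 0, 0, 0, 0],
    [1, -0.4, -6, 0, 0, 0, 0],
    [1, -0.6, -9, 0, 0, 0, 0],
  ],
)

```text
clock: 12.25
position: [0.507, 0.1088, 0.0014]
ee_rot: [0.035, 0.999, 0.001, 0.0]
ft_force: [0.3, 5.2, 2.5]
grip_width: 0.002
grasp_force: 2.5
```

>>> step_arm(
  moves=[
    [1, -0.2, -3, 0, 0, 0, 0],
    [1, -0.4, -6, 0, 0, 0, 0],
    [1, -0.6, -9, 0, 0, 0, 0],
    [1, -0.7, -11, 0, 0, 0, 0],
  ],
)

```text
clock: 12.65
position: [0.5064, 0.0974, 0.0014]
ee_rot: [0.035, 0.999, 0.0, 0.0]
ft_force: [-0.9, 4.8, 4.2]
grip_width: -0.0
grasp_force: 3.4
```

```bash
python3 - <<'E'
from h import *
o=manip.get_obs(); print(o['ft_force'],RZ.T@(np.array(o['position'])[:2]*1000-OG))
import pickle; C0=pickle.load(open('c0.pkl','rb'))
# dots on slides (z~30): blue/red blobs -> poses
def dots(c):
    im=c['image'].astype(int); h=cv2.cvtColor(c['image'],cv2.COLOR_BGR2HSV); r={}
    m=((((h[...,0]>105)&(h[...,0]<130)&(h[...,1]>90))|(((h[...,0]<8)|(h[...,0]>172))&(h[...,1]>150)))&(h[...,2]>60)).astype(np.uint8)
    k,l,st,ce=cv2.connectedComponentsWithStats(m); out=[]
    for i in range(1,k):
        if st[i,4]>8:
            p=ray(c,ce[i],.03)[0,:2]*1000; s=RZ.T@(p-OG)
            if -190<s[0]<80 and -80<s[1]<80: out.append((s.round(1).tolist(),int(st[i,4])))
    return sorted(out)
for n in('scene','side'): print(n,dots(C0[n]),'->',dots(cam(n)))
print('wrist',dots(cam('wrist')))
E
```

```text
[-0.91441737  4.84357892  4.20891252] [-103.31133323   56.91855792]
scene [([-125.4, 9.1], 15), ([-94.6, 8.3], 18), ([-63.0, 6.5], 18)] -> [([-124.4, -5.3], 17), ([-93.2, -6.1], 17), ([-62.2, -6.9], 16)]
side [] -> []
wrist [([-121.2, -6.9], 499), ([-89.9, -7.5], 436)]
```

>>> step_arm(
  moves=[
    [1, -0.2, -2.5, 0, 0, 0, 0],
    [1, -0.4, -5, 0, 0, 0, 0],
    [1, -0.4, -5.5, 0, 0, 0, 0],
    [1, 0, 6, 0, 0, 0, 0],
    [1, 0, 12, 20, 0, 0, 0],
    [1, 0, 12, 60, 0, 0, 0],
    [0.5, -35, -10, 90, 0, 0, 0],
    [0.5, -70, -40, 90, 0, 0, 0],
    [0.5, -88, -63, 90, 0, 0, 0],
    [0.5, -88, -63, 90, 0, 0, 0],
  ],
)

```text
clock: 13.8
position: [0.4154, 0.0309, 0.0906]
ee_rot: [0.037, 0.999, -0.0, -0.001]
ft_force: [0.7, 0.3, -0.1]
grip_width: 0.501
grasp_force: 0.0
```

```bash
cat >> h.py <<'E'
def dots(c):
    h=cv2.cvtColor(c['image'],cv2.COLOR_BGR2HSV)
    m=((((h[...,0]>105)&(h[...,0]<130)&(h[...,1]>90))|(((h[...,0]<8)|(h[...,0]>172))&(h[...,1]>150)))&(h[...,2]>60)).astype(np.uint8)
    k,l,st,ce=cv2.connectedComponentsWithStats(m); out=[]
    for i in range(1,k):
        if st[i,4]>8:
            s=RZ.T@(ray(c,ce[i],.03)[0,:2]*1000-OG)
            if -190<s[0]<90 and -80<s[1]<80: out.append((s.round(1).tolist(),int(st[i,4])))
    return sorted(out)
def where():
    o=manip.get_obs(); s=RZ.T@(np.array(o['position'])[:2]*1000-OG); print('tcp',s.round(1),round(o['position'][2]*1000,1),'F',np.round(o['ft_force'],1),'w',round(o['grip_width'],2),'t',o['clock'])
E
python3 - <<'E'
from h import *
where()
for n in('scene','wrist'): print(n,dots(cam(n)))
E
```

```text
tcp [-189.4  -15.6] 90.6 F [ 0.7  0.3 -0.1] w 0.5 t 13.8
scene [([-92.1, -11.7], 16), ([-60.9, -12.1], 16)]
wrist [([-120.5, -11.3], 109), ([-89.0, -11.9], 123), ([-58.1, -12.4], 113)]
```

>>> step_arm(
  moves=[
    [0.5, 1, 10, -20, 0, 0, 0],
    [0.5, 1, 15.6, -50, 0, 0, 0],
    [0.5, 1, 15.6, -75, 0, 0, 0],
    [0.5, 1, 15.6, -85, 0, 0, 0],
    [0.5, 1, 15.6, -92, 0, 0, 0],
    [0.5, 1, 15.6, -92, 0, 0, 0],
  ],
)

```text
clock: 14.5
position: [0.4191, 0.0497, -0.0011]
ee_rot: [0.035, 0.999, -0.0, -0.0]
ft_force: [0.8, 0.6, 0.8]
grip_width: 0.5
grasp_force: 0.0
```

>>> step_arm(
  moves=[
    [0.5, 7, -0.5, 0, 0, 0, 0],
    [0.5, 14, -1, 0, 0, 0, 0],
    [0.5, 20, -1.4, 0, 0, 0, 0],
    [0.5, 26, -1.8, 0, 0, 0, 0],
    [0.5, 31, -2.1, 0, 0, 0, 0],
    [0.5, 36, -2.5, 0, 0, 0, 0],
    [0.5, 41, -2.8, 0, 0, 0, 0],
  ],
)

```text
clock: 15.2
position: [0.4597, 0.047, -0.0009]
ee_rot: [0.035, 0.999, 0.0, -0.001]
ft_force: [-6.9, 0.1, 5.8]
grip_width: 0.501
grasp_force: 3.1
```

```bash
python3 - <<'E'
from h import *
where()
for n in('scene','wrist'): print(n,dots(cam(n)))
E
```

```text
tcp [-146.4    3.4] -0.9 F [-6.9  0.1  5.8] w 0.5 t 15.2
scene [([-72.9, -11.2], 17), ([-41.7, -11.1], 17)]
wrist [([-98.3, -11.4], 287)]
```

>>> step_arm(
  moves=[
    [0.5, 7, -0.8, 0, 0, 0, 0],
    [0.5, 14, -1.4, 0, 0, 0, 0],
    [0.5, 21, -2, 0, 0, 0, 0],
    [0.5, 28, -2.6, 0, 0, 0, 0],
    [0.5, 35, -3.2, 0, 0, 0, 0],
    [0.5, 42, -3.8, 0, 0, 0, 0],
    [0.5, 49, -4.4, 0, 0, 0, 0],
    [0.5, 56, -5, 0, 0, 0, 0],
    [0.5, 63, -5.6, 0, 0, 0, 0],
    [0.5, 70, -6.2, 0, 0, 0, 0],
  ],
)

```text
clock: 16.3
position: [0.5307, 0.0407, -0.0009]
ee_rot: [0.035, 0.999, 0.0, -0.0]
ft_force: [-1.5, 0.3, -0.7]
grip_width: 0.499
grasp_force: 0.9
```

```bash
python3 - <<'E'
from h import *
where()
for n in('scene','wrist'): print(n,dots(cam(n)))
E
```

```text
tcp [-75.1   2. ] -0.9 F [-1.5  0.3 -0.7] w 0.5 t 16.3
scene [([-32.9, -11.5], 9), ([-1.1, -12.5], 21), ([29.9, -12.3], 20)]
wrist [([-27.1, -12.8], 269)]
```

>>> step_arm(
  moves=[
    [0.5, 4, -0.3, 0, 0, 0, 0],
    [0.5, 8, -0.6, 0, 0, 0, 0],
    [0.5, 12, -0.8, 0, 0, 0, 0],
    [0.5, 16, -1.1, 0, 0, 0, 0],
    [0.5, 20, -1.4, 0, 0, 0, 0],
    [0.5, 24, -1.7, 0, 0, 0, 0],
    [0.5, 28, -2, 0, 0, 0, 0],
    [0.5, 32, -2.2, 0, 0, 0, 0],
  ],
)

```text
clock: 17.2
position: [0.5622, 0.0386, -0.0008]
ee_rot: [0.035, 0.999, 0.0, -0.0]
ft_force: [-4.9, -0.7, 4.0]
grip_width: 0.496
grasp_force: 2.9
```

>>> step_arm(
  moves=[
    [0.5, 4, -0.3, 0, 0, 0, 0],
    [0.5, 8, -0.6, 0, 0, 0, 0],
    [0.5, 12, -0.8, 0, 0, 0, 0],
    [0.5, 16, -1.1, 0, 0, 0, 0],
    [0.5, 20, -1.4, 0, 0, 0, 0],
    [0.5, 24, -1.7, 0, 0, 0, 0],
    [0.5, 28, -2, 0, 0, 0, 0],
  ],
)

```text
clock: 17.9
position: [0.5902, 0.0366, -0.0008]
ee_rot: [0.035, 0.999, 0.0, -0.0]
ft_force: [-5.7, 0.1, 5.0]
grip_width: 0.499
grasp_force: 2.9
```

```bash
python3 - <<'E'
from h import *
where()
for n in('scene','wrist'): print(n,dots(cam(n)))
E
```

```text
tcp [-15.5   2. ] -0.8 F [-5.7  0.1  5. ] w 0.5 t 17.9
scene []
wrist [([32.2, -12.8], 265)]
```

>>> step_arm(
  moves=[
    [0.5, 2, -0.1, 0, 0, 0, 0],
    [0.5, 4, -0.3, 0, 0, 0, 0],
    [0.5, 6, -0.4, 0, 0, 0, 0],
    [0.5, 8, -0.5, 0, 0, 0, 0],
    [0.5, 10, -0.7, 0, 0, 0, 0],
    [0.5, 12, -0.8, 0, 0, 0, 0],
    [0.5, 14, -1, 0, 0, 0, 0],
  ],
)

```text
clock: 18.7
position: [0.6042, 0.0355, -0.0009]
ee_rot: [0.035, 0.999, 0.0, -0.0]
ft_force: [-4.0, 1.2, 2.6]
grip_width: 0.504
grasp_force: 2.1
```

>>> step_arm(
  moves=[
    [0.5, 1, 0, 0, 0, 0, 0],
    [0.5, 2, 0, 0, 0, 0, 0],
    [0.5, 3, 0, 0, 0, 0, 0],
  ],
)

```text
clock: 19.0
position: [0.6072, 0.0355, -0.0009]
ee_rot: [0.035, 0.999, 0.0, 0.0]
ft_force: [-4.2, 0.2, 1.8]
grip_width: 0.5
grasp_force: 2.0
```

>>> step_arm(
  moves=[
    [0.5, 1, 0, 0, 0, 0, 0],
    [0.5, 2, 0, 0, 0, 0, 0],
  ],
)

```text
clock: 19.2
position: [0.6092, 0.0355, -0.0009]
ee_rot: [0.035, 0.999, 0.0, -0.0]
ft_force: [-3.0, -0.5, 1.0]
grip_width: 0.5
grasp_force: 1.9
```

Now at scanner x ≈ 3.5. I'll continue by 1 mm until the stop is felt.

>>> step_arm(
  moves=[
    [0.5, 1, 0, 0, 0, 0, 0],
    [0.5, 2, 0, 0, 0, 0, 0],
  ],
)

```text
clock: 19.4
position: [0.6112, 0.0355, -0.0009]
ee_rot: [0.035, 0.999, 0.0, 0.0]
ft_force: [-3.3, -0.4, 1.3]
grip_width: 0.502
grasp_force: 1.8
```

>>> step_arm(
  moves=[
    [0.5, 1, 0, 0, 0, 0, 0],
    [0.5, 2, 0, 0, 0, 0, 0],
  ],
)

```text
clock: 19.6
position: [0.6123, 0.0356, -0.0009]
ee_rot: [0.035, 0.999, 0.0, -0.001]
ft_force: [-12.8, -0.2, 9.7]
grip_width: 0.498
grasp_force: 6.2
```

>>> step_arm(
  moves=[
    [0.5, 0.7, 0, 0, 0, 0, 0],
    [0.5, 1.2, 0, 0, 0, 0, 0],
    [0.5, 1.2, 0, 0, 0, 0, 0],
  ],
)

```text
clock: 19.9
position: [0.6122, 0.0356, -0.0009]
ee_rot: [0.035, 0.999, 0.0, -0.002]
ft_force: [-15.3, -0.3, 12.3]
grip_width: 0.502
grasp_force: 7.8
```

```bash
python3 - <<'E'
from h import *
where()
c=cam('wrist'); print(dots(c)); cv2.imwrite('pics/home.png',cv2.resize(c['image'],(800,600)))
E
```

```text
tcp [6.5 2.5] -0.9 F [-15.3  -0.3  12.3] w 0.5 t 19.9
[([53.5, -12.2], 283)]
```

View pics/home.png

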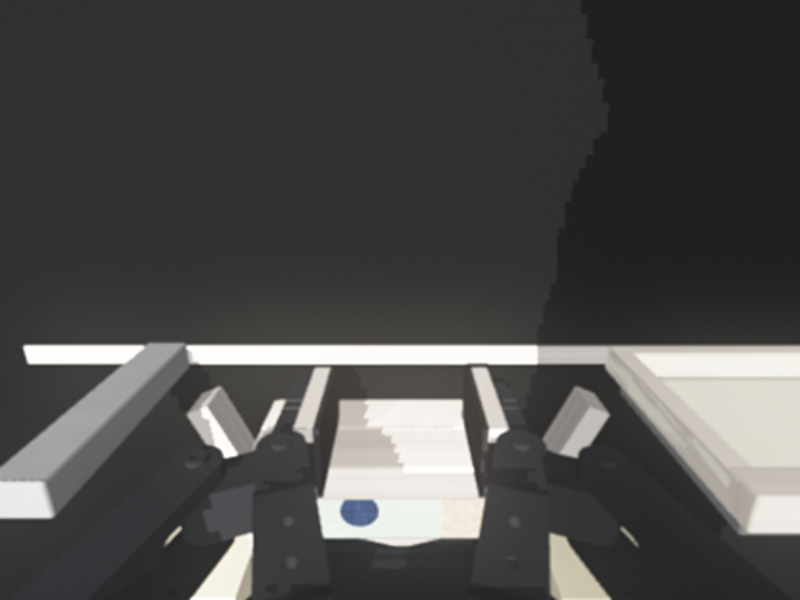

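The wrist picture shows the carrier's wall square inside the doorway: the slide dot is at (360,512), both fingers are on the wall, and the open door frame is at right (610-790). The force rose to 15 N, so it is resting against the stop. Now I back off and go round to the handle's far end.

>>> step_arm(
  moves=[
    [0.5, -8, 0.5, 0, 0, 0, 0],
    [0.5, -30, 2, 0, 0, 0, 0],
    [0.5, -40, 3, 40, 0, 0, 0],
    [0.5, -40, 3, 85, 0, 0, 0],
    [1, -40, 3, 130, 0, 0, 0],
    [1, -40, 3, 160, 0, 0, 0],
    [1, -30, 40, 160, 0, 0, 0],
    [1, -20, 85, 160, 0, 0, 0],
    [1, -10, 130, 160, 0, 0, 0],
    [1, 0, 165, 160, 0, 0, 0],
  ],
)

```text
clock: 20.95
position: [0.6147, 0.2042, 0.1594]
ee_rot: [0.034, 0.999, 0.001, 0.001]
ft_force: [0.1, 0.4, -0.1]
grip_width: -0.0
grasp_force: 0.0
```

>>> step_arm(
  moves=[
    [1, 5, 28, 0, 0, 0, 0],
    [1, 5, 28, -30, 0, 0, 0],
    [1, 5, 28, -60, 0, 0, 0],
    [1, 5, 28, -75, 0, 0, 0],
    [1, 5, 28, -80, 0, 0, 0],
    [1, 5, 28, -80, 0, 0, 0],
  ],
)

```text
clock: 21.55
position: [0.6196, 0.2284, 0.0794]
ee_rot: [0.035, 0.999, 0.0, 0.0]
ft_force: [-0.2, -0.6, 0.2]
grip_width: 0.002
grasp_force: 0.0
```

```bash
python3 - <<'E'
from h import *
where()
E
```

```text
tcp [  0.6 195.4] 79.4 F [-0.2 -0.6  0.2] w 0.0 t 21.55
```

>>> step_arm(
  moves=[
    [1, -0.7, -10, 0, 0, 0, 0],
    [1, -1.4, -20, 0, 0, 0, 0],
    [1, -2, -28, 0, 0, 0, 0],
    [1, -2.5, -36, 0, 0, 0, 0],
    [1, -3.2, -46, 0, 0, 0, 0],
    [1, -3.9, -56, 0, 0, 0, 0],
    [1, -4.5, -66, 0, 0, 0, 0],
    [1, -5.2, -76, 0, 0, 0, 0],
    [1, -6, -86, 0, 0, 0, 0],
    [1, -6.6, -96, 0, 0, 0, 0],
  ],
)

```text
clock: 22.55
position: [0.6126, 0.1317, 0.0791]
ee_rot: [0.035, 0.999, 0.0, -0.0]
ft_force: [0.1, 1.7, 1.2]
grip_width: -0.0
grasp_force: 0.9
```

>>> step_arm(
  moves=[
    [1, -0.7, -10, 0, 0, 0, 0],
    [1, -1.4, -20, 0, 0, 0, 0],
    [1, -2, -30, 0, 0, 0, 0],
    [1, -2.7, -40, 0, 0, 0, 0],
    [1, -3.2, -48, 0, 0, 0, 0],
    [1, -3.7, -54, 0, 0, 0, 0],
    [1, -4, -60, 0, 0, 0, 0],
    [1, -4.2, -63, 0, 0, 0, 0],
  ],
)

```text
clock: 23.35
position: [0.6083, 0.0689, 0.079]
ee_rot: [0.035, 0.999, -0.0, -0.0]
ft_force: [-0.8, 1.5, 0.7]
grip_width: 0.003
grasp_force: 0.8
```

```bash
python3 - <<'E'
from h import *
where()
ys=range(-90,110,5); c=cam('scene'); print(list(zip(ys,line(c,0,86,ys))))
E
```

```text
tcp [ 0.3 35.5] 79.0 F [-0.8  1.5  0.7] w 0.0 t 23.35
[(-90, 67), (-85, 149), (-80, 142), (-75, 85), (-70, 55), (-65, 252), (-60, 242), (-55, 243), (-50, 245), (-45, 245), (-40, 242), (-35, 242), (-30, 242), (-25, 245), (-20, 242), (-15, 63), (-10, 12), (-5, 6), (0, 7), (5, 16), (10, 13), (15, 2), (20, 10), (25, 172), (30, 253), (35, 81), (40, 68), (45, 68), (50, 218), (55, 184), (60, 128), (65, 132), (70, 141), (75, 22), (80, 20), (85, 21), (90, 25), (95, 27), (100, 26), (105, 33)]
```

About 8 mm still to go.

>>> step_arm(
  moves=[
    [1, -0.2, -3, 0, 0, 0, 0],
    [1, -0.4, -6, 0, 0, 0, 0],
  ],
)

```text
clock: 23.6
position: [0.608, 0.0638, 0.079]
ee_rot: [0.035, 0.999, 0.0, -0.0]
ft_force: [-0.1, 1.3, 0.3]
grip_width: -0.0
grasp_force: 0.8
```

>>> step_arm(
  moves=[
    [1, 0, -1.5, 0, 0, 0, 0],
    [1, 0, -3, 0, 0, 0, 0],
  ],
)

```text
clock: 23.8
position: [0.608, 0.0633, 0.0791]
ee_rot: [0.034, 0.999, 0.002, -0.0]
ft_force: [-0.2, 11.0, -0.6]
grip_width: 0.003
grasp_force: 5.7
```

>>> step_arm(
  moves=[
    [1, 0, -1.5, 0, 0, 0, 0],
    [1, 0, -3, 0, 0, 0, 0],
  ],
)

```text
clock: 24.0
position: [0.6079, 0.0631, 0.0791]
ee_rot: [0.033, 0.999, 0.003, -0.0]
ft_force: [-1.1, 18.2, -1.5]
grip_width: -0.005
grasp_force: 9.3
```

>>> step_arm(
  moves=[
    [1, 0, 10, 0, 0, 0, 0],
    [1, 0, 20, 0, 0, 0, 0],
    [1, 0, 20, 50, 0, 0, 0],
    [1, 0, 20, 100, 0, 0, 0],
    [1, -40, 50, 130, 0, 0, 0],
    [1, -80, 90, 150, 0, 0, 0],
    [1, -110, 130, 160, 0, 0, 0],
    [1, -110, 170, 160, 0, 0, 0],
    [1, -110, 210, 160, 0, 0, 0],
    [1, -110, 210, 160, 0, 0, 0],
  ],
)

```text
clock: 25.0
position: [0.4956, 0.2748, 0.2388]
ee_rot: [0.03, 1.0, 0.001, -0.0]
ft_force: [-0.5, -0.4, -0.2]
grip_width: -0.006
grasp_force: 0.0
```

```bash
python3 - <<'E'
from h import *
where()
ys=range(-90,90,5); c=cam('scene'); print(list(zip(ys,line(c,0,86,ys))))
s=cam('side')
cv2.imwrite('pics/fin.png',np.hstack([cv2.resize(c['image'][150:330,180:330],(400,480)),cv2.resize(s['image'][120:300,230:380],(400,480))]))
E
```

```text
tcp [-126.2  233.1] 238.8 F [-0.5 -0.4 -0.2] w -0.01 t 25.0
[(-90, 69), (-85, 148), (-80, 144), (-75, 88), (-70, 246), (-65, 244), (-60, 242), (-55, 243), (-50, 243), (-45, 244), (-40, 240), (-35, 241), (-30, 241), (-25, 250), (-20, 64), (-15, 11), (-10, 22), (-5, 14), (0, 14), (5, 10), (10, 16), (15, 5), (20, 210), (25, 237), (30, 235), (35, 233), (40, 232), (45, 232), (50, 232), (55, 229), (60, 231), (65, 249), (70, 29), (75, 33), (80, 30), (85, 34)]
```

View pics/fin.png

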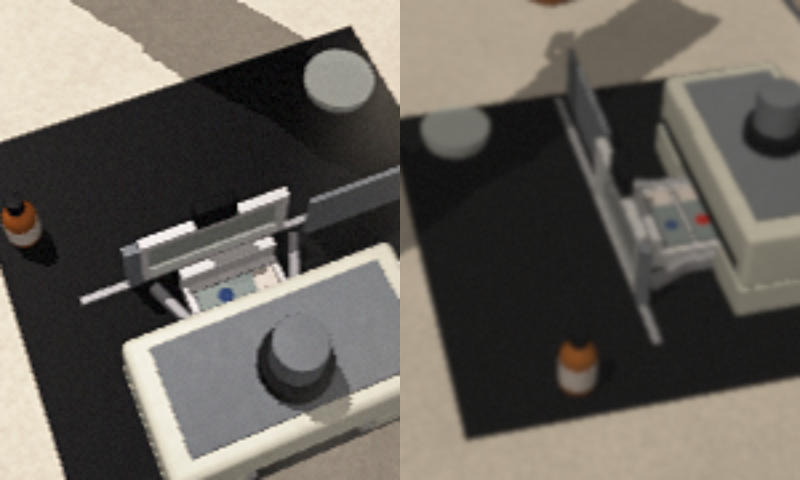

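The picture shows the door closed against the jamb (130,262), with the handle at (215,207) and the carrier behind it under the head. The bottle and dish stand as before. One numeric check of how deep the carrier sits, then hand in.

```bash
python3 - <<'E'
from h import *
c=cam('scene'); g=c['image'].max(2)
for y in(-35,-20,20,35):
    for z,xs in((50,range(8,42,2)),):
        q=proj(c,[Wp(x,y,z) for x in xs]).astype(np.float32)
        print(y,list(zip(xs,cv2.remap(g,q[:,:1],q[:,1:],cv2.INTER_LINEAR).ravel().tolist())))
print(dots(c))
E
```

```text
-35 [(8, 136), (10, 168), (12, 136), (14, 120), (16, 117), (18, 101), (20, 184), (22, 243), (24, 240), (26, 239), (28, 195), (30, 131), (32, 106), (34, 108), (36, 118), (38, 128), (40, 130)]
-20 [(8, 137), (10, 146), (12, 131), (14, 119), (16, 115), (18, 120), (20, 193), (22, 244), (24, 239), (26, 238), (28, 202), (30, 115), (32, 110), (34, 109), (36, 116), (38, 129), (40, 131)]
20 [(8, 133), (10, 169), (12, 136), (14, 123), (16, 122), (18, 114), (20, 126), (22, 131), (24, 133), (26, 132), (28, 129), (30, 119), (32, 111), (34, 110), (36, 117), (38, 130), (40, 131)]
35 [(8, 144), (10, 166), (12, 139), (14, 123), (16, 120), (18, 110), (20, 166), (22, 235), (24, 234), (26, 234), (28, 206), (30, 124), (32, 111), (34, 109), (36, 114), (38, 133), (40, 136)]
[([49.4, -11.6], 22)]
```

The wall top spans x ≈ 19–29 at both sides (18–30 expected), so the carrier is home and square.

```bash
python3 -c "
from workcell import manip; print(manip.hand_in())"
```

```text
the job is handed in; nothing more can be done
None
```

The carrier is home against the stop and square, the door is fully shut behind it, and the bottle and dish stand where they were. I handed the job in at about 25 s; the hand-in gave no verdict. Before opening the door, a fingertip pressed down on the handle with 44 N, which may count if judged as arm or gripper-body force.

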